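# Rock a valve out of its socket clips

### The job

On the small valve preamp a nine-volt battery is wedged behind one of the two stiff clips that hook over the valve's black base: first take it off and stand it upright on the open desk. Then grip the valve by its glass and, while it still sits in its socket, rock it to one side and the other until its base has pushed both clips fully aside (do not push the clips with the fingers), and draw it straight up. Finish still holding the valve, upright and still straight above its socket, with its base 1 to 5 cm clear of the clip tips; leave the other things where they are.

Things in the scene. Friction and masses are not known exactly. Their poses are not given: they have to be found in the camera images.
- preamp: fixed valve preamp: dark steel chassis box, deck 32 mm above the desk, from x -55 to +95 and y -95 to +95 mm in its frame; knobs on its -x face, grey transformer and two cans (up to 78 mm above the desk) at its +x side. Origin on the desk straight under the valve socket; y (left) runs along the line of the two clips, z up
- socket (a point): centre of the valve socket on the deck, 32 mm above the desk, where the underside of the valve's base rests; axes as the preamp's. A locating ring 5 mm high, inner radius 18.5 mm, surrounds the foot, open at the clips
- ledge (a point): top of a black ledge on the preamp, 46 mm above the desk, 32 mm from the socket on its +y side, where the battery starts, between the left clip and an aluminium post (18 mm wide, up to 80 mm above the desk) with about 1.5 mm of play each way; the ends of the ledge towards the preamp's +x and -x are free for the fingers
- valve: upright vacuum valve, 94 mm high, about 90 g: black cylindrical base 34 mm in diameter, 44 mm high, with an aluminium band, then narrower glass 23 mm in diameter with a domed top (grip the glass 60 to 90 mm above the underside; fingers closing along the preamp's y rock it best). Origin at the centre of the base's underside, z up (thin brass pins reach 6 mm lower and touch nothing)
- shoulder (a point): centre of the top of the valve's base, 44 mm above its underside. The two clip teeth reach 4 mm in over this shoulder, 4.5 mm above it, so a straight pull stops there. Tipping the valve about the base's lower edge (17 mm from its axis) by 0.2 rad makes the shoulder push that side's clip about 0.16 rad outward
- clip_left (a joint): swing of the steel clip at the preamp's +y side of the valve, rad: 0 hooked over the base, positive outward, at most 0.30. Hinged on the deck 15 mm from the socket centre, 14 mm wide, tip 54 mm above the deck. Stiff (0.2 N m friction, about 5 N at the shoulder), no spring: it stays where pushed. Above 0.12 its tooth is clear of the base; the battery prevents that
- clip_right (a joint): swing of the equal, mirrored clip at the preamp's -y side, rad: 0 hooked over the base, positive outward, at most 0.30; nothing stands behind it
- battery_9v: nine-volt block battery, 18 x 27 x 48 mm, 46 g, standing upright on the preamp's ledge; origin at the centre of its underside, z up, thin side along its own x. At the start its 27 mm width lies along the preamp's x: take it across that width, by its top. The desk round x 0.48, y 0.20 m is kept free to stand it on
- jack_adapter: bystander: brass-coloured jack adapter 11 x 51 x 11 mm lying on the preamp's deck near the front right corner, origin at the centre of its underside
- pick_tin: bystander: round tin 69 x 64 x 18 mm on the desk to the right, origin at the centre of its underside
- portable_drive: bystander: portable disk drive 68 x 105 x 17 mm on the desk to the left, origin at the centre of its underside
- valve_a: bystander: spare valve 29 x 78 x 29 mm lying on the desk to the right, origin at the centre of its underside
There are look-alikes about, which are no part of the job. Of the things like the valve, leave any that is blue, green or purple; of the rest the smaller one is meant.

How it is judged:
By the outcome, as a careful person would: the job done as asked, in the order asked, and still so for the second after the job is handed in, while the arm keeps its last pose, push and grip.
It also fails if it takes over 64 s, if anything falls off the work surface, if the arm or the gripper's body presses on something with over 40 N, if the wrist force passes 120 N, or if a joint passes its speed limit or range.

### The arm

A 6-joint arm with a two-finger parallel gripper is mounted at the origin on a cart in front of the work surface, level with it; the furniture and walls round the work are solid. World frame = base frame: x ahead of the robot, y to its left, z up, the work surface at z = 0. Lengths are in m, angles in degrees, forces in N, time in s.
With the tool pointing down it reaches from about 0.225 to 0.725 m from the base axis. Payload 3.1 kg.
Tool frame: the origin (TCP) lies between the finger pads; the fingertips stand 25 mm ahead of it and the grasp point (between the pads) lies 6 mm ahead of it (robot.nose_length is the distance from the TCP to the fingertips, in m); z points along the fingers, y is the line along which they close (so a half turn about z gives the same grasp; the last joint's range is limited). The gripper opens to 85 mm and grips with 20 to 120 N. Pads are 22 mm wide; open, the fingers measure 114 mm over their backs; the gripper's body (76 mm by 85 mm) begins 54 mm behind the grasp point. The pads swing forward as they close: fully open they stand 13 mm farther back than shut.
Start: joints at [63.954, 2.75, 5.684, 92.934, 0, 82.678], TCP at [0.169, 0.497, 0.256] pointing down, gripper open.
Joint ranges: [-166.93, 166.93], [-56.73, 111.36], [-69.38, 81.34], [-121.58, 131.49], [-85.45, 84.26], [-180, 180]. Speed limits (degrees/s): [159.86, 159.86, 180, 180, 180, 180].

### API

Orientations are given as a 3x3 rotation matrix whose columns are the frame's x, y, z axes.
In Python, from plant import robot, cams gives the robot as it stands. The module is installed in compiled form; this text tells all that it offers.
- The arm moves only by the shell command python3 -m crank 'ROWS' [OPENING]. ROWS is a JSON object whose one key "commands" holds a list that holds one entry, the list of rows, each a list of 4 numbers: the shift along the tool's x, y, z in mm, then the turn about the tool's z in degrees. A call has 1 to 20 rows; each row shifts and turns the commanded pose from where the row before left it, along the tool's axes as they then stand; what a row does not reach is not made up. A row lasts 1/10 s, in which the tool goes at most 50 mm and 8.59 degrees, less where a joint would pass 70% of its speed; a pose out of reach is approached as far as the arm can. A call with a gripper value outside its range is refused whole. OPENING is the closure, from 0 (fully open) to 1 (shut), set as the call begins (- or left out, the last holds). The fingers move at their own pace and stop on an object; the grip force is fixed at half the most. Time passes only in rows, so rows that do not move let the fingers close. It gives the time, the measured TCP pose, the force, the opening and the grip force at its end, in the units of the state.
- robot.state(): the state, without advancing time (a new reading comes with each control period).
- cams.camera(name): name is "side" or "top" or "wrist"; returns a dict with "image" (420x560x3 uint8, red, green, blue), "fx", "fy", "cx", "cy" (pixels), "position" and "attitude" of the camera in the world. Camera axes: x right, y down, z forward; pixel columns grow to the right and rows downward; lengths in m; the calibration is good to about 2 mm. A picture is of the moment at which its call begins. There is no depth.
- robot.finish_job(): hands the job in; it is judged then, once.
The state is a dict: "time_s": time; "q": joint angles; "joint_velocities": joint speeds; "effort": joint torques, N m; "tool_pos": TCP position; "tool_rot": TCP orientation; "contact_force": force on the tool from outside, world axes, zero at the start; "wrist_torque": the same for the moment, N m; "opening": opening from 0.0 (shut) to 1.0 (fully open); "finger_force": force on a finger pad.
Only numpy, scipy, OpenCV 4.12 (cv2) and the standard library are available. Lean on these libraries where they do the work, as an engineer would, in place of code of your own. Each camera call takes 0.05 s, during which the arm holds its last target. There are 200 camera calls.

## Working session

There is one attempt and no reset: what is moved stays moved. The work goes in short steps, Python scripts to look and compute and a shell command to move; the robot and the scene stay as the last step left them, time stands still between calls to the robot, and variables do not carry over. Pictures are saved under pics/ and viewed, at most 12 in all, crops included, and the job is handed in when it is done.

```bash
mkdir -p pics
cat > h.py <<'E'
import numpy as np, cv2
from plant import robot, cams
def shot(n,f):
    c=cams.camera(n); cv2.imwrite(f'pics/{f}.png',c['image'][:,:,::-1])
    np.savez(f'pics/{f}.npz',**{k:np.array(v) for k,v in c.items()}); return c
def load(f): return dict(np.load(f'pics/{f}.npz'))
def ray(c,u,v):
    d=np.array([(u-c['cx'])/c['fx'],(v-c['cy'])/c['fy'],1.]); return np.array(c['position']),np.array(c['attitude'])@d
def plane(c,u,v,z):
    p,d=ray(c,u,v); return p+d*(z-p[2])/d[2]
def proj(c,P):
    q=np.array(c['attitude']).T@(np.array(P)-c['position']); return float(c['fx']*q[0]/q[2]+c['cx']),float(c['fy']*q[1]/q[2]+c['cy'])
E
python3 - <<'E'
from h import *
a=shot('top','top0'); b=shot('side','side0')
for c in(a,b): print(c['position'],np.round(c['attitude'],3).tolist(),c['fx'])
s=robot.state(); print(s['time_s'],s['tool_pos'],np.round(s['tool_rot'],3).tolist(),s['opening'])
E
```

```text
[0.28013961 0.00229419 1.29458891] [[-0.027, -0.982, 0.188], [-1.0, 0.025, -0.014], [0.01, -0.189, -0.982]] 446.93497150367415
[-0.11036006 -0.9442656   0.72302687] [[0.853, -0.256, 0.454], [-0.522, -0.435, 0.734], [0.01, -0.863, -0.505]] 449.45387004189394
0.1 [0.16831917 0.49675059 0.25523613] [[-0.947, 0.321, -0.001], [0.321, 0.947, -0.002], [0.0, -0.002, -1.0]] 1.0042766627237374
```

View pics/top0.png

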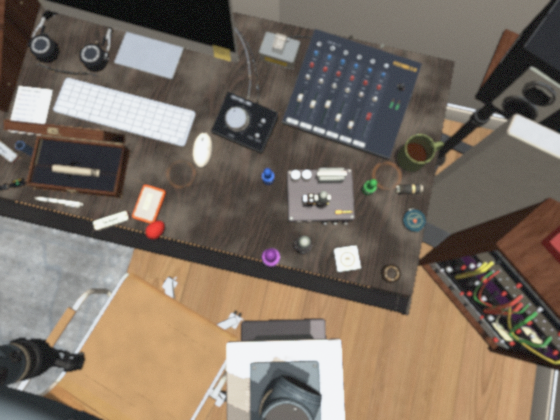

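View pics/side0.png

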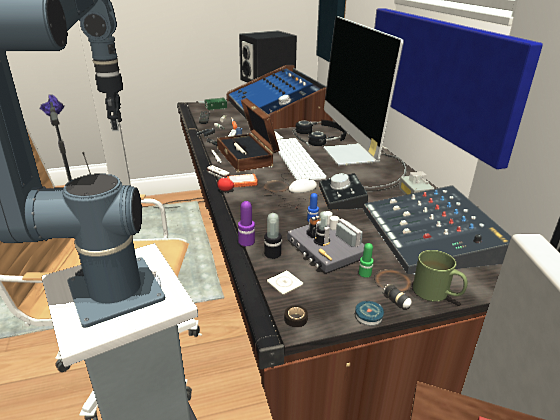

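The top view shows the preamp at about (320,195) with the valve and clips near (316,199). A larger clear valve stands alone at (303,242), and there are coloured valves around it. I'll enlarge both views.

Run:
```python
from h import *
a=cv2.imread('pics/top0.png')[155:230,275:365]; b=cv2.imread('pics/side0.png')[195:285,280:370]
a=cv2.resize(a,(400*90//90*1,int(75*400/90)),interpolation=cv2.INTER_CUBIC); b=cv2.resize(b,(400,400),interpolation=cv2.INTER_CUBIC)
o=np.zeros((400,800,3),np.uint8); o[:a.shape[0],:400]=a; o[:,400:]=b
cv2.imwrite('pics/z0.png',o)
c=load('top0')
g=cv2.imread('pics/top0.png')
for n,u,v,z in [('preamp',320,195,.032),('v',322,199,.1),('batt',307,199,.094),('drive',149,203,.017),('place',0,0,0)][:4]: print(n,plane(c,u,v,z))
print(proj(c,[.48,.2,0]))
```

```text
preamp [ 0.55428987 -0.11527605  0.032     ]
v [ 0.52820931 -0.11395249  0.1       ]
batt [ 0.53047826 -0.07332696  0.094     ]
drive [0.54606482 0.38162392 0.017     ]
(212.39968272739605, 224.78618501069585)
```

View pics/z0.png

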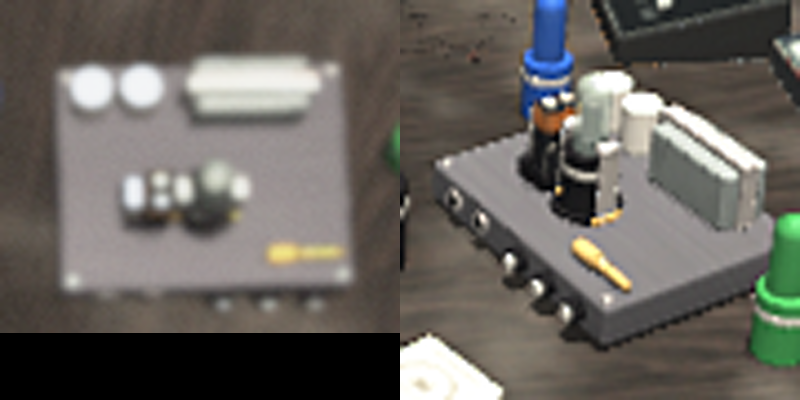

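The crop shows the deck corners, and along the clip line from left to right: the post (133,195), the battery with its two terminals (160,193), the left clip (183,188), the valve dome (214,175) and the right clip (240,187). I'll compute the preamp pose from the corners.

Run:
```python
from h import *
c=load('top0'); k=90/400
f=lambda u,v,z:plane(c,275+(u+.5)*k-.5,155+(v+.5)*k-.5,z)
loc=np.array([[95,95],[95,-95],[-55,-95],[-55,95]])/1e3
W=np.array([f(u,v,.032)[:2] for u,v in [(60,68),(338,62),(352,286),(64,290)]])
lm,wm=loc.mean(0),W.mean(0); H=(loc-lm).T@(W-wm); th=np.arctan2(H[0,1]-H[1,0],H[0,0]+H[1,1])
R=np.array([[np.cos(th),-np.sin(th)],[np.sin(th),np.cos(th)]]); t=wm-R@lm
print(np.degrees(th),t,'res',(W-(loc@R.T+t)).round(4).tolist())
for n,u,v,z in [('dome',214,178,.122),('post',133,195,.080),('t1',160,180,.096),('t2',160,207,.096),('clipL',183,188,.086),('clipR',240,187,.086)]:
    p=f(u,v,z)[:2]; print(n,p.round(4),((p-t)@R).round(4))
```

```text
-0.2722646298581513 [ 0.53706358 -0.11650999] res [[-0.0009, -0.0031], [-0.0004, 0.0036], [0.0, 0.0019], [0.0012, -0.0023]]
dome [ 0.5355 -0.1144] [-0.0016  0.0021]
post [ 0.535  -0.0674] [-0.0023  0.0491]
t1 [ 0.5407 -0.0835] [0.0035 0.033 ]
t2 [ 0.5237 -0.0829] [-0.0135  0.0336]
clipL [ 0.5374 -0.0984] [0.0003 0.0181]
clipR [ 0.5372 -0.1339] [ 0.0002 -0.0174]
```

```bash
python3 -m crank '{"commands":[[[-18,-14,0,0],[-36,-29,0,0],[-36,-29,0,0],[-36,-29,0,0],[-36,-29,0,0],[-36,-29,0,0],[-36,-29,0,0],[-36,-29,0,0],[-36,-29,0,0],[-36,-29,0,0],[-36,-29,0,0],[-36,-29,0,0],[-36,-29,0,0],[-36,-29,0,0],[-36,-29,0,0],[-18,-14,0,0],[0,0,0,8],[0,0,0,8],[0,0,0,8],[0,0,0,8]]]}' 0.4
python3 -m crank '{"commands":[[[0,0,0,8],[0,0,0,8],[0,0,0,8],[0,0,0,8],[0,0,0,7.3],[0,0,0,0],[0,0,0,0]]]}'
python3 - <<'E'
from h import *
c=shot('wrist','w0'); print(c['position'],c['attitude'].round(3).tolist(),c['fx'])
s=robot.state(); print(s['tool_pos'],s['tool_rot'].round(3).tolist(),s['opening'],s['q'])
for P in [(.5365,-.115,.126),(.5365,-.083,.094)]: print(proj(c,P))
E
```

```text
time_s: 2.1
tool_pos: [0.5404, -0.0873, 0.2555]
tool_rot: [[-0.628, 0.778, -0.002], [0.778, 0.628, 0.0], [0.001, -0.001, -1.0]]
contact_force: [-0.2, -0.5, -0.4]
opening: 0.6
finger_force: 0.0
time_s: 2.8
tool_pos: [0.5404, -0.0871, 0.2558]
tool_rot: [[-0.002, 1.0, -0.001], [1.0, 0.002, 0.0], [0.0, -0.001, -1.0]]
contact_force: [-0.2, -0.3, 0.0]
opening: 0.599
finger_force: 0.0
[ 0.54056081 -0.01108404  0.37299113] [[1.0, 0.002, -0.001], [0.001, -0.955, -0.296], [-0.001, 0.296, -0.955]] 311.4079879232374
[ 0.54048563 -0.08715703  0.25593255] [[-0.002, 1.0, -0.001], [1.0, 0.002, 0.0], [0.0, -0.001, -1.0]] 0.6006150228319517 [-1.61790525e+01  6.16699717e+00  9.26269281e+00  9.31371175e+01
 -8.50194551e-04  7.37185234e+01]
(273.79901966520515, 240.96928646340982)
(274.2185637262386, 195.40593340790872)
```

View pics/w0.png

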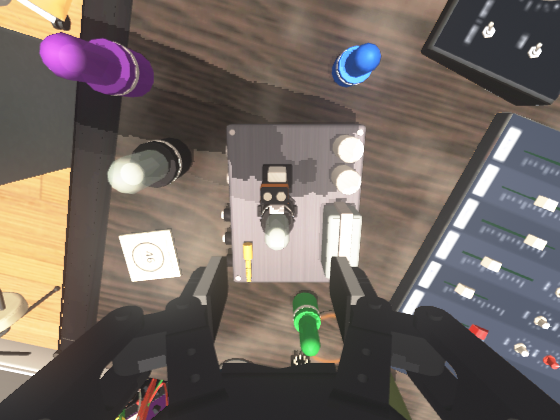

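The wrist view (right = +x, down = -y) shows the post at about (276,172), the battery with its terminals at about (268,197) and (283,197), the valve dome at (277,236), and chassis edges at u 228 to 364. I'll enlarge the centre.

Run:
```python
from h import *
g=cv2.imread('pics/w0.png')[155:255,240:320]
cv2.imwrite('pics/z1.png',cv2.resize(g,(480,600),interpolation=cv2.INTER_CUBIC))
c=load('w0')
for n,u,v,z in [('FL',228,125,.032),('BL',365,125,.032),('FR',235,281,.032)]: print(n,plane(c,u,v,z))
```

```text
FL [ 0.48695393 -0.02230704  0.032     ]
BL [ 0.63168365 -0.02212763  0.032     ]
FR [ 0.48694579 -0.2079338   0.032     ]
```

View pics/z1.png

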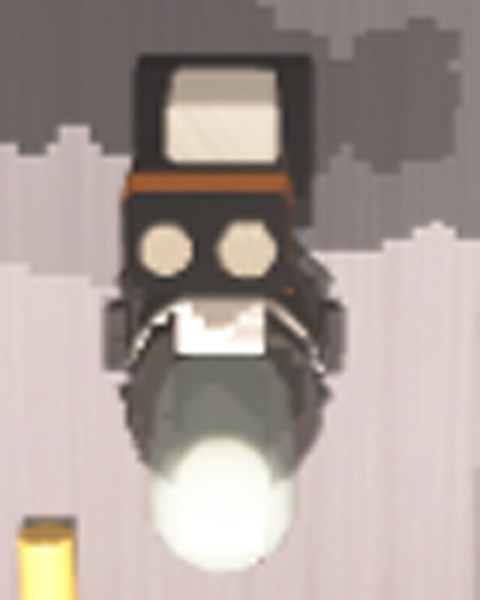

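Run:
```python
from h import *
c=load('w0')
f=lambda u,v,z:plane(c,240+(u+.5)/6-.5,155+(v+.5)/6-.5,z).round(4)
for a in [('tA',165,250,.096),('tB',247,250,.096),('batL',123,245,.094),('batR',292,245,.094),('batNear',206,300,.094),('batFar',206,192,.094),('dome',223,503,.1145),('clipL top near',220,353,.086),('clip far',220,300,.086),('postTopnear',222,163,.08),('postfar',222,103,.08)]: print(a[0],f(*a[1:]))
```

```text
tA [ 0.53   -0.0833  0.096 ]
tB [ 0.5425 -0.0833  0.096 ]
batL [ 0.5234 -0.083   0.094 ]
batR [ 0.5495 -0.083   0.094 ]
batNear [ 0.5362 -0.0918  0.094 ]
batFar [ 0.5362 -0.0747  0.094 ]
dome [ 0.539  -0.1174  0.1145]
clipL top near [ 0.5383 -0.103   0.086 ]
clip far [ 0.5383 -0.0941  0.086 ]
postTopnear [ 0.5386 -0.0731  0.08  ]
postfar [ 0.5386 -0.0635  0.08  ]
```

```bash
python3 -m crank '{"commands":[[[3.5,-4,0,0],[0,0,25,0],[0,0,30,0],[0,0,30,0],[0,0,25,0],[0,0,20,0],[0,0,15,0],[0,0,10,0],[0,0,10,0],[0,0,5,0],[0,0,0,0],[0,0,0,0],[0,0,0,0]]]}' 0.42
python3 -m crank '{"commands":[[[0,0,0,0],[0,0,0,0],[0,0,0,0],[0,0,0,0],[0,0,0,0],[0,0,0,0],[0,0,0,0],[0,0,0,0],[0,0,0,0]]]}' 1
```

```text
time_s: 4.15
tool_pos: [0.5374, -0.0839, 0.0873]
tool_rot: [[0.0, 1.0, 0.002], [1.0, -0.0, -0.0], [-0.0, 0.002, -1.0]]
contact_force: [-0.1, 0.5, -0.1]
opening: 0.576
finger_force: 0.0
time_s: 5.05
tool_pos: [0.5372, -0.0838, 0.0871]
tool_rot: [[0.0, 1.0, 0.002], [1.0, -0.0, -0.0], [-0.0, 0.002, -1.0]]
contact_force: [-0.2, 0.1, 5.5]
opening: 0.297
finger_force: 59.3
```

```bash
python3 -m crank '{"commands":[[[0,0,-3,0],[0,0,-6,0],[0,0,-10,0],[0,0,-15,0],[0,0,-25,0],[0,0,-30,0],[0,0,-20,0],[0,0,-6,0],[0,0,0,0],[20,-4,0,0],[35,-7,0,0],[45,-9,0,0],[45,-9,0,0],[45,-9,0,0],[40,-9,0,0],[30,-6,0,0],[16,-3,0,0],[8,-1,0,0],[0,0,0,0],[0,0,0,0]]]}'
python3 - <<'E'
from h import *
shot('wrist','w1'); c=shot('top','t1'); g=c['image']
a=cv2.resize(g[150:270,150:350,::-1],(800,480),interpolation=cv2.INTER_CUBIC); cv2.imwrite('pics/z2.png',a)
E
```

```text
time_s: 7.05
tool_pos: [0.4796, 0.1996, 0.2006]
tool_rot: [[0.001, 1.0, -0.001], [1.0, -0.001, -0.001], [-0.001, -0.001, -1.0]]
contact_force: [0.5, -1.0, -0.3]
opening: 0.298
finger_force: 59.1
```

View pics/w1.png

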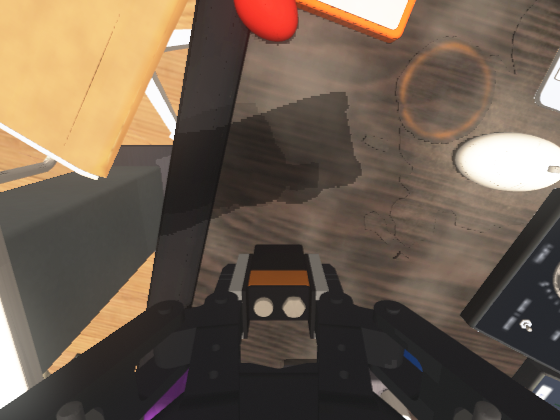

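The wrist view shows the battery held level between the pads, terminals at (263,307) and (293,307), with bare desk below. I'll lower it until it touches.

```bash
python3 -m crank '{"commands":[[[0,0,15,0],[0,0,30,0],[0,0,35,0],[0,0,30,0],[0,0,20,0],[0,0,12,0],[0,0,6,0],[0,0,4,0],[0,0,3,0],[0,0,2,0],[0,0,1,0],[0,0,0,0],[0,0,0,0]]]}'
```

```text
time_s: 8.45
tool_pos: [0.48, 0.2005, 0.0437]
tool_rot: [[0.0, 1.0, 0.001], [1.0, -0.0, 0.0], [0.0, 0.001, -1.0]]
contact_force: [0.7, -1.2, 0.4]
opening: 0.301
finger_force: 59.1
```

```bash
python3 -m crank '{"commands":[[[0,0,1,0],[0,0,1,0],[0,0,0,0],[0,0,0,0]]]}'
```

```text
time_s: 8.85
tool_pos: [0.4797, 0.2003, 0.0413]
tool_rot: [[0.0, 1.0, -0.0], [1.0, -0.0, -0.0], [-0.0, -0.0, -1.0]]
contact_force: [0.1, 0.4, -0.3]
opening: 0.299
finger_force: 59.0
```

```bash
python3 -m crank '{"commands":[[[0,0,0.7,0],[0,0,0,0],[0,0,0,0]]]}';  python3 -m crank '{"commands":[[[0,0,0.7,0],[0,0,0,0],[0,0,0,0]]]}'
```

```text
time_s: 9.15
tool_pos: [0.4798, 0.2004, 0.0411]
tool_rot: [[0.0, 1.0, 0.0], [1.0, -0.0, 0.0], [0.0, 0.0, -1.0]]
contact_force: [-2.7, -0.1, 3.6]
opening: 0.299
finger_force: 59.4
time_s: 9.45
tool_pos: [0.4798, 0.2004, 0.0411]
tool_rot: [[0.0, 1.0, 0.0], [1.0, -0.0, -0.0], [-0.0, 0.0, -1.0]]
contact_force: [-2.8, -0.9, 7.7]
opening: 0.302
finger_force: 60.0
```

```bash
python3 -m crank '{"commands":[[[0,0,0,0],[0,0,0,0],[0,0,0,0],[0,0,0,0],[0,0,0,0],[0,0,-10,0],[0,0,-25,0],[0,0,-35,0],[0,0,-40,0],[0,0,-40,0],[0,0,-30,0],[0,0,-15,0],[0,0,0,0]]]}' 0.4
python3 -m crank '{"commands":[[[-20,4,0,0],[-35,7,0,0],[-45,8,0,-8],[0,0,0,0],[0,0,0,8]]]}'
python3 - <<'E'
from h import *
s=robot.state(); print(s['tool_pos'],s['tool_rot'].round(3).tolist())
T=np.array([.539,-.1168,0]); print(s['tool_rot'].T@(T-s['tool_pos']))
E
```

```text
time_s: 10.75
tool_pos: [0.4816, 0.2009, 0.2393]
tool_rot: [[0.0, 1.0, 0.007], [1.0, -0.0, 0.002], [0.002, 0.007, -1.0]]
contact_force: [-0.3, 0.2, 0.1]
opening: 0.6
finger_force: 0.0
time_s: 11.25
tool_pos: [0.498, 0.1012, 0.2336]
tool_rot: [[0.014, 1.0, -0.002], [1.0, -0.014, 0.0], [0.0, -0.002, -1.0]]
contact_force: [-0.2, 0.5, 0.1]
opening: 0.604
finger_force: 0.0
[0.4979726  0.10116467 0.23356479] [[0.014, 1.0, -0.002], [1.0, -0.014, 0.0], [0.0, -0.002, -1.0]]
[-0.21743641  0.04455879  0.2334101 ]
```

```bash
python3 -m crank '{"commands":[[[-25,5,0,0],[-40,8,0,0],[-45,9,0,0],[-45,9,0,0],[-37,8,0,0],[-18,4,0,0],[-8,1.5,0,0],[0,0,0,-8],[0,0,0,-8],[0,0,0,-8],[0,0,0,-8],[0,0,0,-8],[0,0,0,-8],[0,0,0,-8],[0,0,0,-8],[0,0,0,-8],[0,0,0,-8],[0,0,0,-8],[0,0,0,-2],[0,0,0,0]]]}'
python3 - <<'E'
from h import *
s=robot.state(); print(s['tool_pos'],s['tool_rot'].round(3).tolist())
c=shot('wrist','w2');print(c['position'],c['attitude'].round(3).tolist()); t=shot('top','t2'); b=shot('side','s2')
o=np.zeros((600,800,3),np.uint8); o[:420,:560]=c['image']
o[420:,:400]=cv2.resize(t['image'][165:228,170:310],(400,180)); o[:300,560:]=cv2.resize(b['image'][205:280,290:350],(240,300))
o[300:,400:]=np.where(o[300:,400:]>0,o[300:,400:],0)
o[430:,560:]=cv2.resize(b['image'][150:260,210:365],(240,170))
cv2.imwrite('pics/z3.png',o[:,:,::-1])
print(proj(c,[.539,-.1168,.1145]),proj(t,[.48,.2,.03]))
E
```

```text
time_s: 13.25
tool_pos: [0.5413, -0.1141, 0.2347]
tool_rot: [[-1.0, 0.005, -0.001], [0.005, 1.0, 0.001], [0.001, 0.001, -1.0]]
contact_force: [-0.4, 0.0, 0.5]
opening: 0.603
finger_force: 0.0
[ 0.54133349 -0.11414508  0.23466145] [[-1.0, 0.005, -0.001], [0.005, 1.0, 0.001], [0.001, 0.001, -1.0]]
[ 0.46561941 -0.11384683  0.35185099] [[0.006, 0.955, 0.296], [1.0, -0.006, 0.001], [0.003, 0.296, -0.955]]
(274.3191191364584, 210.12265125347108) (210.79937897207975, 223.22229667724181)
```

View pics/z3.png

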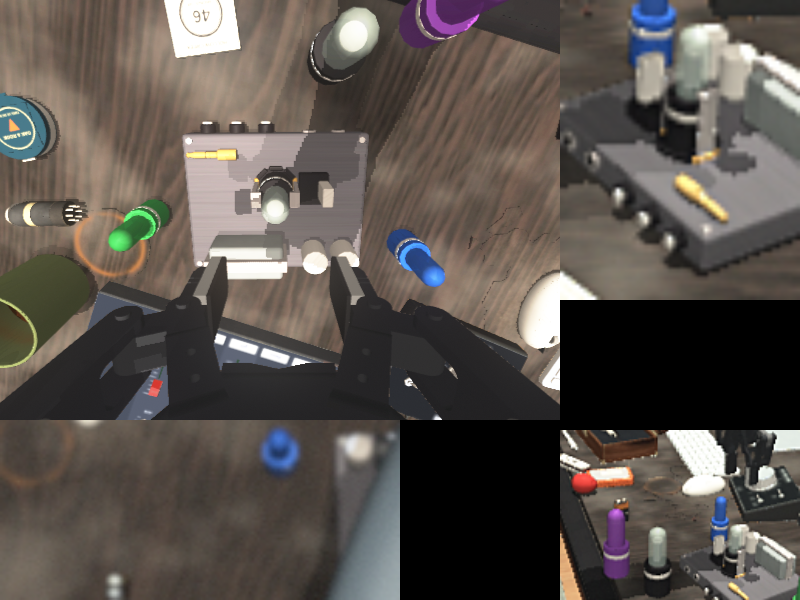

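The battery now stands on the free desk (terminals at composite (115,583)). The valve dome is at about (274,207), 3 px from the prediction, so I'll descend onto the glass.

```bash
python3 -m crank '{"commands":[[[3.5,-2.7,0,0],[0,0,15,0],[0,0,25,0],[0,0,25,0],[0,0,20,0],[0,0,15,0],[0,0,10,0],[0,0,6,0],[0,0,2.5,0],[0,0,0,0],[0,0,0,0]]]}' 0.42
python3 -m crank '{"commands":[[[0,0,0,0],[0,0,0,0],[0,0,0,0],[0,0,0,0],[0,0,0,0],[0,0,0,0],[0,0,0,0],[0,0,0,0]]]}' 1
python3 - <<'E'
from h import *
b=shot('side','s3'); w=shot('wrist','w3')
o=np.hstack([cv2.resize(b['image'][195:285,270:360],(400,400),interpolation=2),cv2.resize(w['image'][150:300,205:355],(400,400),interpolation=2)])
cv2.imwrite('pics/z4.png',o[:,:,::-1])
E
```

```text
time_s: 14.5
tool_pos: [0.5387, -0.1189, 0.1174]
tool_rot: [[-1.0, 0.006, 0.002], [0.006, 1.0, -0.001], [-0.002, -0.001, -1.0]]
contact_force: [-0.7, -0.9, -0.4]
opening: 0.582
finger_force: 0.0
time_s: 15.3
tool_pos: [0.5385, -0.1183, 0.1172]
tool_rot: [[-1.0, 0.006, 0.002], [0.006, 1.0, 0.001], [-0.002, 0.001, -1.0]]
contact_force: [-0.1, 4.4, 5.6]
opening: 0.255
finger_force: 58.8
```

View pics/z4.png

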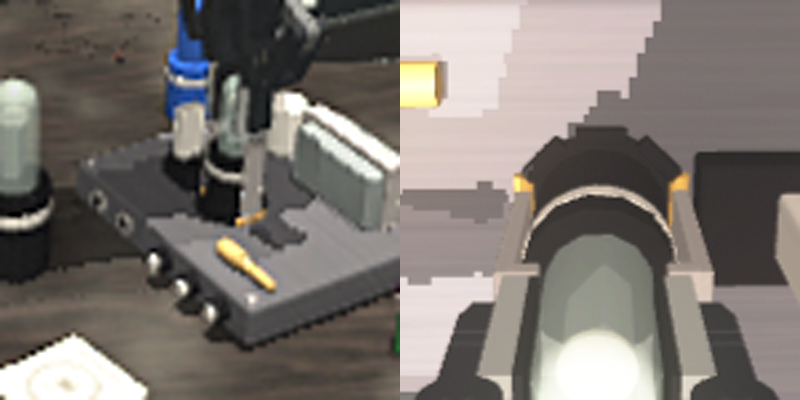

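Right panel: the pads hold the glass with the valve upright, and both clips stand at the sides of the base, (515,235) and (690,235). I'll rock it towards +y, following the arc about the base edge.

```bash
python3 -m crank '{"commands":[[[0,1,-0.2,0],[0,2,-0.4,0],[0,2,-0.4,0],[0,2,-0.3,0],[0,1,-0.2,0],[0,0,0,0]]]}'
python3 -m crank '{"commands":[[[0,2,-0.2,0],[0,2,-0.1,0],[0,0,0,0]]]}'
```

```text
time_s: 16.0
tool_pos: [0.5382, -0.1152, 0.1174]
tool_rot: [[-1.0, 0.009, -0.001], [0.009, 1.0, -0.011], [0.001, -0.011, -1.0]]
contact_force: [0.9, -9.1, -1.0]
opening: 0.254
finger_force: 58.7
time_s: 16.3
tool_pos: [0.5382, -0.1139, 0.1176]
tool_rot: [[-1.0, 0.01, -0.001], [0.01, 1.0, -0.017], [0.001, -0.017, -1.0]]
contact_force: [1.0, -14.9, -2.7]
opening: 0.255
finger_force: 58.8
```

```bash
python3 -m crank '{"commands":[[[0,2,0,0],[0,2,-0.2,0],[0,2,0,0],[0,0,0,0]]]}'
python3 -m crank '{"commands":[[[0,2,0,0],[0,2,-0.2,0],[0,2,0,0],[0,0,0,0]]]}'
python3 - <<'E'
from h import *
b=shot('side','s4'); w=shot('wrist','w4')
E
```

```text
time_s: 16.7
tool_pos: [0.5382, -0.1112, 0.1182]
tool_rot: [[-1.0, 0.012, -0.002], [0.012, 1.0, -0.025], [0.001, -0.025, -1.0]]
contact_force: [0.3, -20.5, -2.5]
opening: 0.253
finger_force: 60.9
time_s: 17.1
tool_pos: [0.5383, -0.108, 0.119]
tool_rot: [[-1.0, 0.014, -0.002], [0.014, 0.999, -0.032], [0.001, -0.032, -0.999]]
contact_force: [-0.0, -27.0, -2.6]
opening: 0.251
finger_force: 69.1
```

```bash
python3 -m crank '{"commands":[[[0,2,0,0],[0,2,0,0],[0,2,0,0],[0,2,0,0],[0,0,0,0]]]}'
python3 - <<'E'
from h import *
b=shot('side','s5'); w=shot('wrist','w5')
o=np.hstack([cv2.resize(b['image'][195:285,270:360],(400,400),interpolation=2),cv2.resize(w['image'][150:300,205:355],(400,400),interpolation=2)])
cv2.imwrite('pics/z5.png',o[:,:,::-1])
E
```

```text
time_s: 17.7
tool_pos: [0.5387, -0.1034, 0.1199]
tool_rot: [[-1.0, 0.016, -0.001], [0.016, 0.999, -0.04], [0.0, -0.04, -0.999]]
contact_force: [-1.5, -33.0, -0.8]
opening: 0.249
finger_force: 88.1
```

View pics/z5.png

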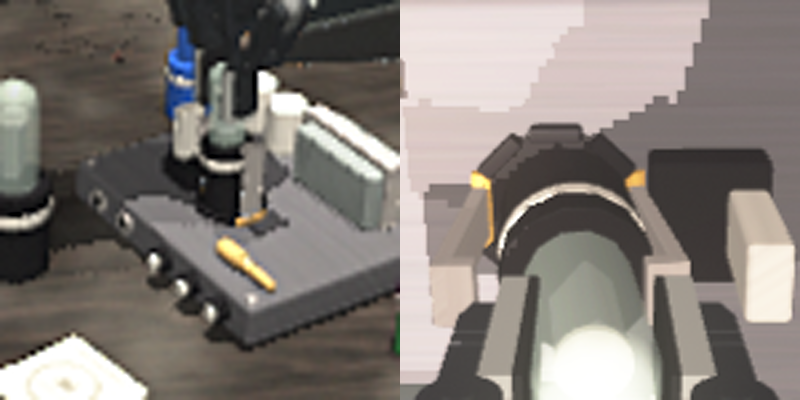

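Right panel: the valve is tipped and the left clip (right, about (660,240)) is leaning outward with it. I'll push a little further for margin, then go back the other way.

```bash
python3 -m crank '{"commands":[[[0,2,0,0],[0,2,0,0],[0,0,0,0]]]}'
python3 -m crank '{"commands":[[[0,-4,0,0],[0,-6,0.3,0],[0,-6,0.4,0],[0,-6,0.4,0],[0,-5,0.4,0],[0,-4,0.4,0],[0,-3,0.2,0],[0,0,0,0]]]}'
```

```text
time_s: 18.1
tool_pos: [0.5388, -0.1018, 0.12]
tool_rot: [[-1.0, 0.017, -0.001], [0.017, 0.999, -0.046], [0.0, -0.046, -0.999]]
contact_force: [-0.5, -36.9, -2.6]
opening: 0.252
finger_force: 94.5
time_s: 18.9
tool_pos: [0.5385, -0.1146, 0.1178]
tool_rot: [[-1.0, 0.006, 0.002], [0.006, 1.0, 0.006], [-0.002, 0.006, -1.0]]
contact_force: [-0.2, 4.7, 9.3]
opening: 0.25
finger_force: 59.8
```

```bash
python3 -m crank '{"commands":[[[0,-3,-0.2,0],[0,-3,-0.3,0],[0,-3,-0.4,0],[0,-3,-0.3,0],[0,-3,-0.4,0],[0,-3,-0.3,0],[0,-3,-0.2,0],[0,0,0,0]]]}'
python3 -m crank '{"commands":[[[0,-3,-0.2,0],[0,-3,-0.2,0],[0,-3,0,0],[0,0,0,0]]]}'
```

```text
time_s: 19.7
tool_pos: [0.5382, -0.1241, 0.1191]
tool_rot: [[-1.0, -0.0, 0.003], [-0.0, 0.999, 0.032], [-0.003, 0.032, -0.999]]
contact_force: [1.1, 26.2, 12.6]
opening: 0.253
finger_force: 64.4
time_s: 20.1
tool_pos: [0.5383, -0.1286, 0.1199]
tool_rot: [[-1.0, -0.003, 0.004], [-0.003, 0.999, 0.042], [-0.004, 0.042, -0.999]]
contact_force: [0.1, 34.8, 16.0]
opening: 0.252
finger_force: 79.6
```

```bash
python3 -m crank '{"commands":[[[0,-3,-0.5,0],[0,-3,-0.5,0],[0,-3,-0.5,0],[0,0,0,0]]]}'
python3 - <<'E'
from h import *
b=shot('side','s6'); w=shot('wrist','w6')
o=np.hstack([cv2.resize(b['image'][195:285,270:360],(400,400),interpolation=2),cv2.resize(w['image'][150:300,205:355],(400,400),interpolation=2)])
cv2.imwrite('pics/z6.png',o[:,:,::-1])
E
```

```text
time_s: 20.5
tool_pos: [0.538, -0.1341, 0.1209]
tool_rot: [[-1.0, -0.004, 0.003], [-0.004, 0.999, 0.05], [-0.004, 0.05, -0.999]]
contact_force: [0.3, 40.9, 16.0]
opening: 0.249
finger_force: 103.4
```

View pics/z6.png

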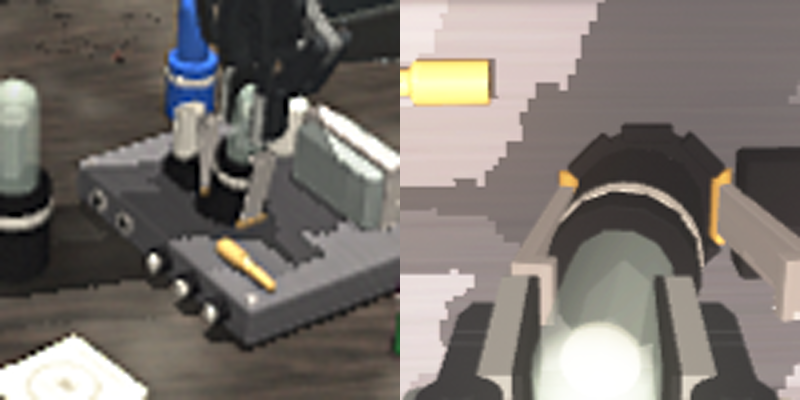

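Right panel: the left clip (760,240) stays well out, and the right clip (535,250) is now pushed out by the tipped base. I'll return the valve upright and then lift.

```bash
python3 -m crank '{"commands":[[[0,5,0.3,0],[0,7,0.4,0],[0,7,0.6,0],[0,7,0.6,0],[0,6,0.4,0],[0,4,0.2,0],[0,2,0,0],[0,0,0,0],[0,0,0,0]]]}'
python3 - <<'E'
from h import *
w=shot('wrist','w7')
E
```

```text
time_s: 21.5
tool_pos: [0.5391, -0.12, 0.1204]
tool_rot: [[-1.0, 0.007, 0.003], [0.007, 1.0, -0.006], [-0.003, -0.006, -1.0]]
contact_force: [-0.5, -4.1, 9.1]
opening: 0.252
finger_force: 58.0
```

```bash
python3 -m crank '{"commands":[[[0,2,0,0],[0,2,0,0],[0,0,0,0]]]}'
python3 -m crank '{"commands":[[[0,0,-2,0],[0,0,-3,0],[0,0,-3,0],[0,0,-3,0],[0,0,0,0]]]}'
```

```text
time_s: 21.85
tool_pos: [0.5393, -0.117, 0.1204]
tool_rot: [[-1.0, 0.008, 0.003], [0.008, 1.0, -0.009], [-0.003, -0.009, -1.0]]
contact_force: [-0.8, -5.9, 8.9]
opening: 0.25
finger_force: 57.9
time_s: 22.35
tool_pos: [0.5372, -0.1148, 0.1281]
tool_rot: [[-1.0, 0.007, -0.003], [0.007, 1.0, -0.003], [0.003, -0.003, -1.0]]
contact_force: [-1.4, -4.9, -1.2]
opening: 0.247
finger_force: 59.2
```

```bash
python3 -m crank '{"commands":[[[0,-2,-3,0],[0,0,-4,0],[0,0,-5,0],[0,0,-6,0],[0,0,0,0]]]}'
python3 -m crank '{"commands":[[[0,0,-6,0],[0,0,-8,0],[0,0,-10,0],[0,0,-10,0],[0,0,-10,0],[0,0,-7,0],[0,0,-4,0],[0,0,0,0],[0,0,0,0],[0,0,0,0]]]}'
python3 - <<'E'
from h import *
s=robot.state(); print(s['tool_pos'])
b=shot('side','s8'); w=shot('wrist','w8')
o=np.hstack([cv2.resize(b['image'][185:285,270:360],(400,444),interpolation=2),cv2.resize(w['image'][150:300,205:355],(400,444),interpolation=2)])
cv2.imwrite('pics/z8.png',o[:,:,::-1])
E
```

```text
time_s: 22.85
tool_pos: [0.5389, -0.1153, 0.1487]
tool_rot: [[-1.0, 0.006, 0.003], [0.006, 1.0, 0.0], [-0.003, 0.0, -1.0]]
contact_force: [0.4, -0.1, -0.6]
opening: 0.248
finger_force: 59.7
time_s: 23.85
tool_pos: [0.5377, -0.1156, 0.2013]
tool_rot: [[-1.0, 0.006, -0.001], [0.006, 1.0, 0.0], [0.001, 0.0, -1.0]]
contact_force: [-0.4, 0.0, -1.2]
opening: 0.252
finger_force: 59.7
[ 0.53770199 -0.11555755  0.20131864]
```

View pics/z8.png

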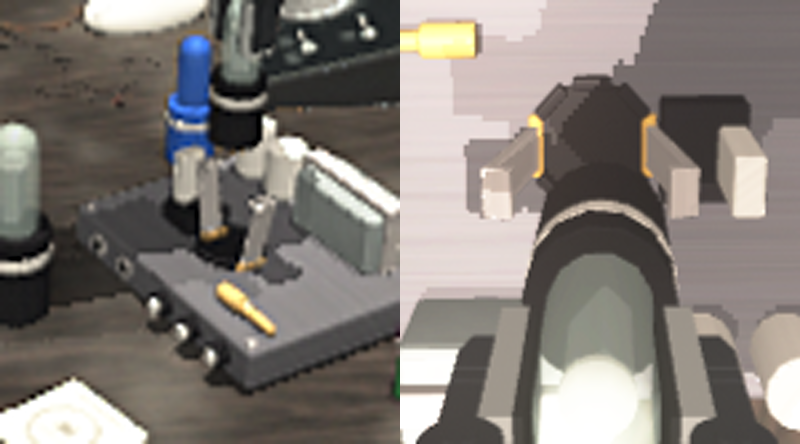

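The valve is upright and clear, and both clips are splayed at (500,175) and (680,165). The post and adapter haven't moved. I'll make a small centring correction, let it settle and hand in.

```bash
python3 -m crank '{"commands":[[[0,-1,0,0],[0,-0.5,0,0],[0,0,0,0],[0,0,0,0],[0,0,0,0]]]}'
python3 -c "
from plant import robot
print(robot.finish_job())"
```

```text
time_s: 24.45
tool_pos: [0.538, -0.1172, 0.202]
tool_rot: [[-1.0, 0.006, -0.0], [0.006, 1.0, 0.0], [0.0, 0.0, -1.0]]
contact_force: [-0.3, 0.2, -0.4]
opening: 0.252
finger_force: 59.7
the job is handed in; nothing more can be done
None
```

I handed the job in at 24.5 s: the battery stands on the free desk, rocking the valve pushed both clips aside, and the valve is held upright over its socket, about 3 cm clear of the clip tips.

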